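Spacer stick under the next layer of bars

ROBOT

A 7-joint arm with a two-finger parallel gripper is mounted at the origin on a cart in front of the work surface, level with it; the furniture and walls round the work are solid. World frame = base frame: x ahead of the robot, y to its left, z up, the work surface at z = 0. Lengths are in m, angles in rad, forces in N, time in s.
With the tool pointing down it reaches from about 0.425 to 0.975 m from the base axis. Payload 16.7 kg.
Tool frame: the origin (TCP) lies on the centre line of the jaws, within the pads' length; the fingertips stand 22 mm ahead of it and the grasp point (between the pads) lies 3 mm ahead of it (robot.nose_length is the distance from the TCP to the fingertips, in m); z points along the fingers, x is the direction in which the jaws open and shut, and the axes are right-handed (so a half turn about z gives the same grasp; the last joint's range is limited). The gripper opens to 85 mm and grips with 20 to 120 N. Pads are 22 mm wide; open, the fingers measure 114 mm over their backs; the gripper's body (76 mm by 85 mm) begins 54 mm behind the grasp point. The pads swing forward as they close: fully open they stand 13 mm farther back than shut.
Start: joints at [-1.317, 0.426, 0.074, 1.606, -0.034, 1.111, -0.067], TCP at [0.265, 0.621, 0.253] pointing down, gripper open.
Joint ranges: [-2.85, 2.85], [-0.5, 2.14], [-1.23, 1.37], [0.21, 2.46], [-1.02, 4.16], [0.16, 2.05], [-2.73, 2.73]. Speed limits (rad/s): [1.89, 1.89, 2.39, 2.39, 3.01, 3.01, 3.01].

INTERFACE

Orientations are given as a rotation vector (axis times angle).
In Python, from bench import robot gives the robot as it stands.
- The arm moves only by the shell command python3 -m inch 'ROWS' [FORCE]. ROWS is JSON, a list of rows, each a list of 7 numbers: the gripper's target within -1 to 1 (fully open at 1, half-way at 0, shut at -1), then the shift along the tool's x, y, z normalised to -1 to 1, where 1 is 40 mm, then the turn, a rotation vector about the tool's x, y, z normalised to -1 to 1, where 1 is 0.15 rad. A call has 1 to 12 rows; each row shifts and turns the pose as measured when the row begins, along the tool's axes as they then stand; what a row does not reach is not made up. A row lasts 1/10 s, in which the tool goes at most 50 mm and 8.59 degrees, less where a joint would pass 70% of its speed; a pose out of reach is approached as far as the arm can. A call with a number of a shift or a turn outside -1 to 1 is refused whole. A call with a gripper value outside its range is refused whole. The fingers move at their own pace and stop on an object; FORCE is the grip in N (left out, the last holds). Time passes only in rows, so rows that do not move let the fingers close. It gives the time, the measured TCP pose, the force and the opening at its end, in the units of the state.
- robot.state(): the state, without advancing time (a new reading comes with each control period).
- robot.grab_frame(name): name is "scene" or "top"; returns a dict with "color" (480x640x3 uint8, red, green, blue), "fx", "fy", "cx", "cy" (pixels), "extrinsics" (4x4, takes a point from camera to world coordinates). Camera axes: x right, y down, z forward; pixel columns grow to the right and rows downward; lengths in m; the calibration is good to about 2 mm. A picture is of the moment at which its call begins. There is no depth.
- robot.job_done(): hands the job in, once; it reports no verdict.
The state is a dict: "clock": time; "joints": joint angles; "qvel": joint speeds; "joint_torque": joint torques, N m; "eef_pos": TCP position; "ee_rot": TCP orientation; "force": force on the tool from outside, world axes, zero at the start; "ft_torque": the same for the moment, N m; "gripper_width": finger opening in m.
Only numpy, scipy, OpenCV 4.12 (cv2) and the standard library are available. Lean on these libraries where they do the work, as an engineer would, in place of code of your own. Each camera call takes 0.05 s, during which the arm holds its last target.

TASK

The bottom layer of aluminium bars has a spacer stick across it at one end only. Take the loose wooden stick that matches it, lay it across the bars at the bare end, parallel to the first and as far in from its end as the first one is, then lay the loose aluminium bar lengthwise and centred on top, so that it rests on both sticks clear of the layer below.

Things in the scene. Friction and masses are not known exactly. Their poses are not given: they have to be found in the camera images.
- stack: Fixed plywood board 150x240x12 mm with the bottom layer: two aluminium bars (50x200x12) side by side, low stops past their ends. Origin: centre of the underside, on the bench; x across the bars, y along them, z up. Bar tops: z = 24 mm, x -54..54, y -100..100. First stick near y = -65; the second belongs at x = 0, y = +65, along x. The loose bar belongs centred over the origin, along y.
- laid_spacer: Light wooden stick, 22 x 130 x 22 mm, loose, already lying across the bottom layer near one end (carry things over it and clear of the drawer cabinet beyond the stack, 200 mm high, and the test fixture left of it). Origin: centre of its underside; its own y runs along it, z up.
- spare_spacer: Light wooden stick, 22 x 130 x 22 mm, about 40 g, loose on the bench, the same as the laid one. Origin: centre of its underside; its own y runs along it, z up. (A grey plastic strip of the same length, only 8 mm thick, also lies on the bench: not wanted.)
- loose_bar: Loose aluminium bar, 50 x 200 x 12 mm, about 0.3 kg, flat on the bench left of the test fixture. Origin: centre of its underside; its own y runs along it, z up. Grip it across its 50 mm width at the middle. Resting on both sticks, its underside is 46 mm above the stack's origin.

How it is judged:
On the way:
1. the second stick lies flat across the bottom layer at its bare end, let go, with the loose bar not yet on it (y of spare_spacer in the frame of stack between 0.045 and 0.085 m and x of spare_spacer in the frame of stack between -0.02 and 0.02 m and angle between the y axis of spare_spacer and the x axis of stack, either way round below 0.2 rad and contact force between spare_spacer and stack above 0.1 N and contact force between spare_spacer and the fingers below 0.05 N and contact force between spare_spacer and loose_bar below 0.05 N), for 0.2 s.
At the end, for the whole second after the job is handed in: The matching stick lies across the bottom layer at the bare end and the first stick still at the other (each within 20 mm of its place, 11 degrees of square); the loose bar rests level on both, centred within 20 mm, within 11 degrees of the bars below, clear of them and still (y of spare_spacer in the frame of stack between 0.045 and 0.085 m and x of spare_spacer in the frame of stack between -0.02 and 0.02 m and angle between the y axis of each of spare_spacer, laid_spacer and the x axis of stack, either way round below 0.2 rad and y of laid_spacer in the frame of stack between -0.085 and -0.045 m and x of laid_spacer in the frame of stack between -0.02 and 0.02 m and x of loose_bar in the frame of stack between -0.02 and 0.02 m and y of loose_bar in the frame of stack between -0.02 and 0.02 m and z of loose_bar in the frame of stack between 0.042 and 0.05 m and angle between the y axis of loose_bar and the y axis of stack, either way round below 0.2 rad and angle between loose_bar's own z axis and vertical below 0.06 rad and contact force between loose_bar and spare_spacer above 0.2 N and contact force between loose_bar and laid_spacer above 0.2 N and contact force between loose_bar and stack below 0.05 N and linear speed of loose_bar below 0.02 m/s); the robot touches nothing.
It also fails if it takes over 69 s, if anything falls off the work surface, if the arm or the gripper's body presses on something with over 40 N, if the wrist force passes 120 N, or if a joint passes its speed limit or range.

## Working session

There is one attempt and no reset: what is moved stays moved. The work goes in short steps, Python scripts to look and compute and a shell command to move; the robot and the scene stay as the last step left them, time stands still between calls to the robot, and variables do not carry over. Pictures are saved under pics/ and viewed, and the job is handed in when it is done.

```bash
mkdir -p pics; ls
python3 - <<'E'
from bench import robot
import cv2
for n in ("scene","top"):
    f=robot.grab_frame(n)
    cv2.imwrite(f"pics/{n}0.png",f["color"][:,:,::-1])
    print(n,f["fx"],f["fy"],f["cx"],f["cy"],f["extrinsics"].round(4).tolist() if hasattr(f["extrinsics"],'round') else f["extrinsics"])
print(robot.state())
E
```

```text
pics
scene 440.92775550835677 440.92775550835677 315.81611961028244 240.16171521218774 [[-0.8915, -0.2922, 0.3463, 0.2035], [-0.4529, 0.5968, -0.6623, 0.4861], [-0.0132, -0.7473, -0.6643, 0.635], [0.0, 0.0, 0.0, 1.0]]
top 544.7070950447189 544.7070950447189 318.89831463495386 241.09449256096292 [[-0.0268, -0.9843, 0.1744, 0.3021], [-0.9995, 0.0293, 0.0118, -0.0865], [-0.0167, -0.174, -0.9846, 1.1483], [0.0, 0.0, 0.0, 1.0]]
{'clock': 0.1, 'joints': array([-1.31647386,  0.42667293,  0.07384584,  1.60656715, -0.03411846,
        1.11079533, -0.06710495]), 'qvel': array([-0.00089396, -0.00096538, -0.00041578, -0.00117804,  0.00062745,
        0.00126377,  0.00092154]), 'joint_torque': array([ 7.72267871e-03, -9.51542330e+01,  3.77110898e+00, -4.64402390e+01,
        1.95551669e-02,  6.38206402e-03,  4.42025339e-05]), 'eef_pos': array([0.26510688, 0.62037363, 0.25266741]), 'ee_rot': array([ 2.62125082e+00,  1.73038089e+00, -1.49364814e-03]), 'force': array([-0.21115285, -0.60247292,  0.08687308]), 'ft_torque': array([0.03557915, 0.01216366, 0.01520383]), 'gripper_width': 0.08550853455707555}
```

View pics/scene0.png

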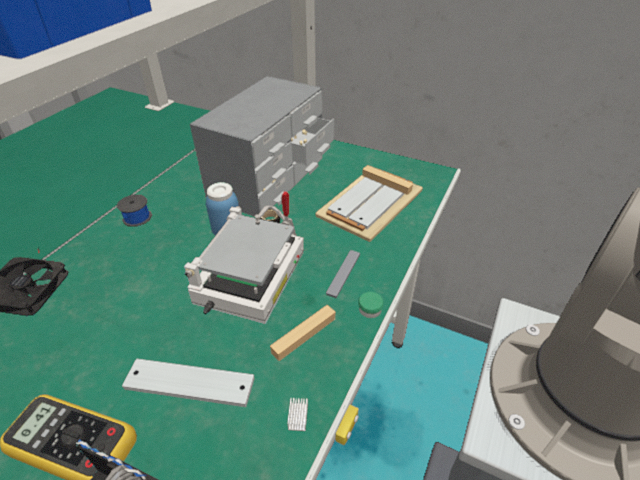

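View pics/top0.png

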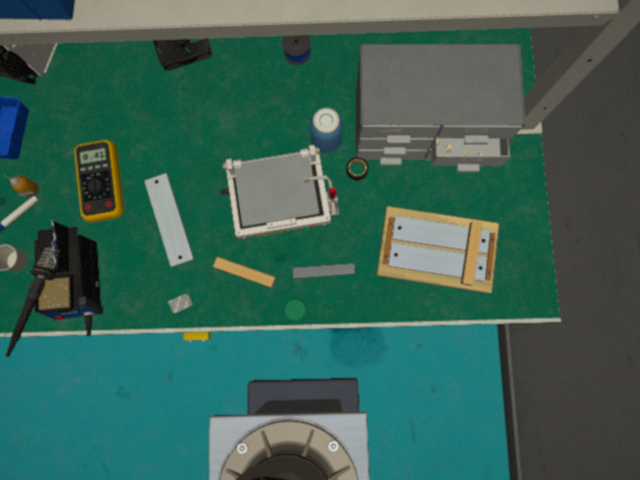

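```bash
cat > h.py <<'E'
import numpy as np, cv2
from bench import robot
def ray(f,u,v):
    E=np.array(f["extrinsics"]);d=E[:3,:3]@np.array([(u-f["cx"])/f["fx"],(v-f["cy"])/f["fy"],1]);return E[:3,3],d
def px(f,u,v,z):
    o,d=ray(f,u,v);return o+d*(z-o[2])/d[2]
def proj(f,p):
    E=np.array(f["extrinsics"]);q=E[:3,:3].T@(np.array(p)-E[:3,3]);return f["fx"]*q[0]/q[2]+f["cx"],f["fy"]*q[1]/q[2]+f["cy"]
def crop(f,x0,y0,w,h,s,name):
    c=f["color"][y0:y0+h,x0:x0+w,::-1];cv2.imwrite(name,cv2.resize(c,None,fx=s,fy=s,interpolation=cv2.INTER_CUBIC))
E
python3 - <<'E'
from h import *
f=robot.grab_frame("top"); g=robot.grab_frame("scene")
s=robot.state();print(proj(f,s["eef_pos"]),proj(g,s["eef_pos"]),proj(f,[0,0,0]),proj(f,[0.5,0,0]))
crop(f,370,200,140,100,5.5,"pics/c1.png")
crop(f,130,160,150,140,4,"pics/c2.png")
crop(g,100,280,260,140,3,"pics/c3.png")
crop(g,300,150,140,100,5.5,"pics/c4.png")
E
```

```text
(np.float64(-106.935917752237), np.float64(372.2968797545019)) (np.float64(53.40702531733973), np.float64(1063.7176374724131)) (np.float64(289.0119046639949), np.float64(493.3488665517969)) (np.float64(284.99111578320316), np.float64(244.597739128839))
```

View pics/c1.png

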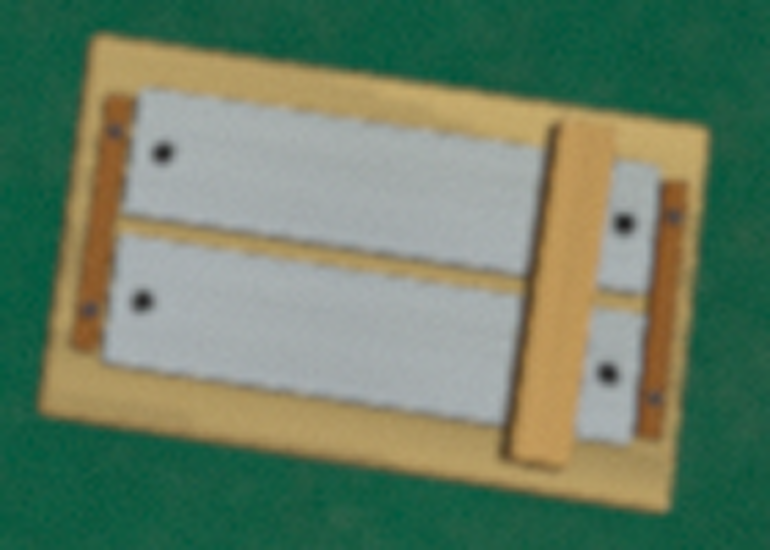

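View pics/c2.png

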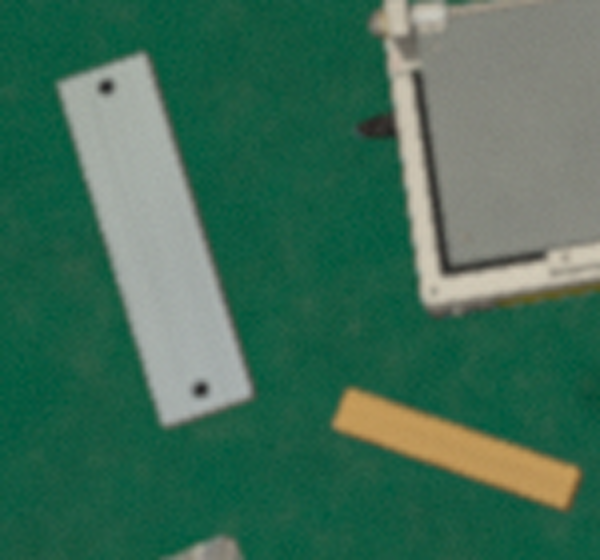

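View pics/c3.png

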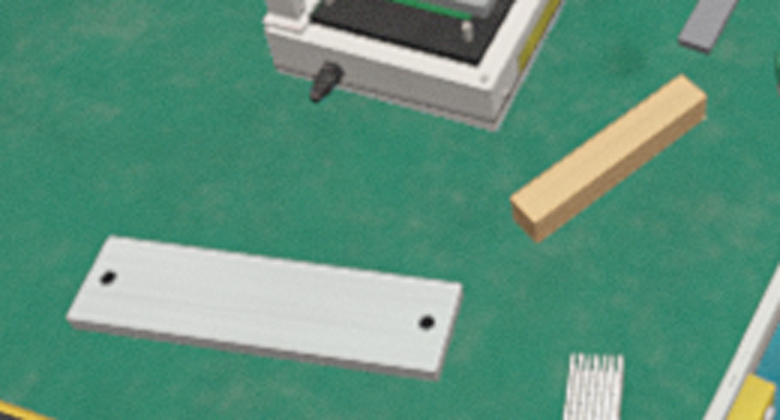

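View pics/c4.png

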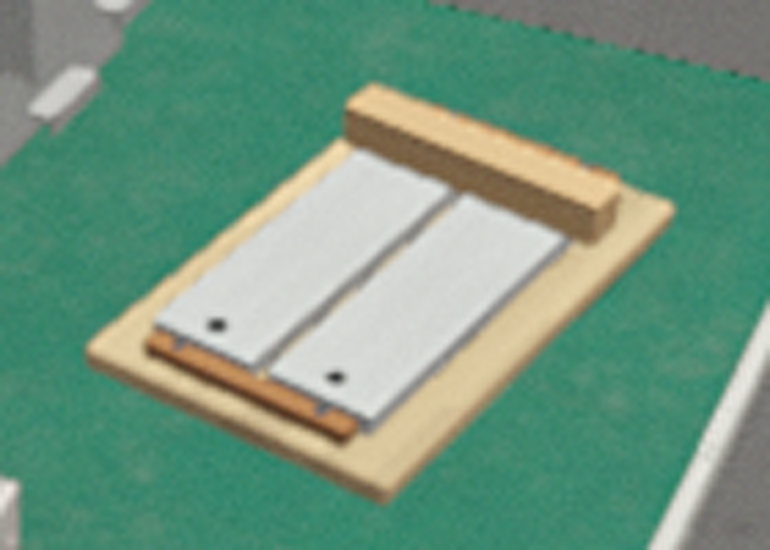

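Run:
```python
from h import *
f=robot.grab_frame("top"); g=robot.grab_frame("scene")
def go(n,cam,x0,y0,s,z,pts):
    P=np.array([px(cam,x0+(x+.5)/s-.5,y0+(y+.5)/s-.5,z)[:2] for x,y in pts]);
    e=[np.linalg.norm(P[i]-P[(i+1)%4])for i in range(4)]
    m=P.mean(0)
    i=int(np.argmax([e[0]+e[2],e[1]+e[3]]))
    d=(P[(1+i)%4]-P[i])+(P[(2+i)%4]-P[(3+i)%4])
    print(n,m.round(4),"long-axis deg",np.degrees(np.arctan2(d[1],d[0])).round(2),np.round(e,4))
go("bars",f,370,200,5.5,.024,[(137,88),(660,163),(632,443),(103,362)])
go("board",f,370,200,5.5,.012,[(95,33),(710,125),(668,513),(40,413)])
go("laid",f,370,200,5.5,.046,[(567,120),(614,122),(567,467),(518,460)])
go("loose",f,130,160,4,.012,[(57,84),(147,52),(254,397),(164,427)])
go("spare",f,130,160,4,.022,[(347,387),(581,468),(568,511),(331,428)])
go("loose g",g,100,280,3,.012,[(110,236),(462,284),(437,374),(68,319)])
go("spare g",g,100,280,3,.022,[(683,75),(707,97),(536,222),(512,200)])
go("board g",g,300,150,5.5,.012,[(375,118),(673,208),(386,495),(88,352)])
go("bars g",g,300,150,5.5,.024,[(350,150),(573,240),(368,425),(157,325)])
for p in [(228,160),(330,148),(240,235),(330,225)]: print("fixture z.05",px(f,*p,.08).round(3))
for p in [(358,155),(520,165),(360,45)]: print("cab",px(f,*p,.2).round(3))
for p in [(310,10),(0,20)]: print("shelf edge",px(f,*p,.5).round(3),px(f,*p,.7).round(3))
import scipy.spatial.transform as t
print(t.Rotation.from_rotvec(robot.state()["ee_rot"]).as_matrix().round(4))
```

```text
bars [ 0.4805 -0.3231] long-axis deg -100.31 [0.2002 0.1081 0.1994 0.1069]
board [ 0.4802 -0.3236] long-axis deg -100.66 [0.2387 0.1513 0.2387 0.1503]
laid [ 0.4646 -0.3859] long-axis deg 167.88 [0.0175 0.1314 0.018  0.1297]
loose [0.561  0.2486] long-axis deg -162.07 [0.0514 0.201  0.0497 0.1995]
spare [0.4415 0.0854] long-axis deg -110.74 [0.1306 0.0233 0.1321 0.0229]
loose g [0.5581 0.2488] long-axis deg -162.16 [0.1989 0.051  0.1985 0.0503]
spare g [0.4386 0.0859] long-axis deg 69.06 [0.0218 0.1278 0.02   0.1299]
board g [ 0.4772 -0.3145] long-axis deg 79.51 [0.1467 0.2389 0.1469 0.2203]
bars g [ 0.4809 -0.2973] long-axis deg 79.95 [0.1146 0.1567 0.1044 0.156 ]
fixture z.05 [0.666 0.108 0.08 ]
fixture z.05 [ 0.685 -0.102  0.08 ]
fixture z.05 [0.508 0.084 0.08 ]
fixture z.05 [ 0.523 -0.097  0.08 ]
cab [ 0.627 -0.15   0.2  ]
cab [ 0.598 -0.441  0.2  ]
cab [ 0.843 -0.163  0.2  ]
shelf edge [ 0.724 -0.075  0.5  ] [ 0.594 -0.079  0.7  ]
shelf edge [0.725 0.333 0.5  ] [0.594 0.204 0.7  ]
[[ 3.929e-01  9.196e-01 -2.000e-04]
 [ 9.196e-01 -3.929e-01 -4.000e-04]
 [-4.000e-04  0.000e+00 -1.000e+00]]
```

```bash
cat >> h.py <<'E'
from scipy.spatial.transform import Rotation as R
def need(x,y,z,yaw):
    """remaining shift in tool units, turn units; yaw = world angle deg of tool x, tool down"""
    s=robot.state();M=R.from_rotvec(s["ee_rot"])
    a=np.radians(yaw);T=R.from_matrix(np.array([[np.cos(a),np.sin(a),0],[np.sin(a),-np.cos(a),0],[0,0,-1]]))
    d=M.inv().apply(np.array([x,y,z])-s["eef_pos"])/.04
    r=(M.inv()*T).as_rotvec()/.15
    d2=T.inv().apply(np.array([x,y,z])-s["eef_pos"])/.04
    print("t",round(s["clock"],2),"pos",s["eef_pos"].round(4),"shift now-axes",d.round(3),"turn",r.round(3),"shift after-turn axes",d2.round(3),"w",round(s["gripper_width"],4),"F",s["force"].round(1),"q",s["joints"].round(2))
E
python3 -m inch '[[1,-0.7,0.62,0,0,0,0],[1,-0.7,0.62,0,0,0,0],[1,-0.7,0.62,0,0,0,0],[1,-0.7,0.62,0,0,0,0],[1,-0.7,0.62,0,0,0,0],[1,-0.7,0.62,0,0,0,0],[1,-0.7,0.62,0,0,0,0],[1,-0.7,0.62,0,0,0,0],[1,-0.7,0.62,0,0,0,0],[1,-0.7,0.62,0,0,0,0]]' 40
python3 -c "
from h import *
need(.440,.0855,.25,-20.8)"
```

```text
clock: 1.3
eef_pos: [0.3845, 0.2568, 0.2517]
ee_rot: [-2.614, -1.74, -0.0]
force: [0.9, 0.4, -0.3]
gripper_width: 0.0852
t 1.3 pos [0.3845 0.2568 0.2517] shift now-axes [-3.415  2.933  0.035] turn [-1.400e-02  1.000e-03  1.025e+01] shift after-turn axes [2.818 3.511 0.043] w 0.0852 F [ 0.9  0.4 -0.3] q [-0.95  0.07  0.23  2.08 -0.02  1.    0.47]
```

```bash
python3 -m inch '[[1,-0.7,0.62,0,0,0,0],[1,-0.7,0.62,0,0,0,0],[1,-0.7,0.62,0,0,0,0],[1,-0.7,0.62,0,0,0,0],[1,-0.6,0.5,0,0,0,0]]'
python3 -m inch '[[1,0,0,0,0,0,0.9],[1,0,0,0,0,0,0.9],[1,0,0,0,0,0,0.9],[1,0,0,0,0,0,0.9],[1,0,0,0,0,0,0.9],[1,0,0,0,0,0,0.9],[1,0,0,0,0,0,0.9],[1,0,0,0,0,0,0.9],[1,0,0,0,0,0,0.9],[1,0,0,0,0,0,0.9],[1,0,0,0,0,0,0.9]]'
python3 -c "
from h import *
need(.440,.0855,.10,-20.8)"
```

```text
clock: 1.8
eef_pos: [0.4434, 0.0771, 0.2524]
ee_rot: [-2.614, -1.738, -0.005]
force: [0.7, 0.9, 0.4]
gripper_width: 0.0854
clock: 2.9
eef_pos: [0.4443, 0.0711, 0.2537]
ee_rot: [-3.08, 0.584, -0.005]
force: [-0.3, -0.3, 0.6]
gripper_width: 0.0852
t 2.9 pos [0.4443 0.0711 0.2537] shift now-axes [-0.239 -0.268  3.845] turn [-0.047 -0.011 -0.08 ] shift after-turn axes [-0.229 -0.298  3.843] w 0.0852 F [-0.3 -0.3  0.6] q [-0.76  0.04  0.48  2.11 -0.02  0.99 -0.64]
```

```bash
python3 -m inch '[[1,-0.23,-0.29,0.8,-0.05,0,-0.08],[1,0,0,0.8,0,0,0],[1,0,0,0.8,0,0,0],[1,0,0,0.8,0,0,0],[1,0,0,0.6,0,0,0],[1,0,0,0,0,0,0]]'
python3 - <<'E'
from h import *
need(.440,.0855,.025,-20.8); print(robot.nose_length)
g=robot.grab_frame("scene");crop(g,220,220,200,150,4,"pics/p1.png")
f=robot.grab_frame("top");crop(f,180,200,150,120,5,"pics/p2.png")
E
```

```text
clock: 3.5
eef_pos: [0.4422, 0.0869, 0.0989]
ee_rot: [-3.085, 0.575, -0.011]
force: [0.2, 0.2, 0.9]
gripper_width: 0.0853
t 3.5 pos [0.4422 0.0869 0.0989] shift now-axes [-0.049  0.062  1.846] turn [-0.03  -0.04  -0.038] shift after-turn axes [-0.039  0.053  1.847] w 0.0853 F [0.2 0.2 0.9] q [-0.7   0.3   0.42  2.25 -0.21  0.61 -0.49]
0.022
```

View pics/p1.png

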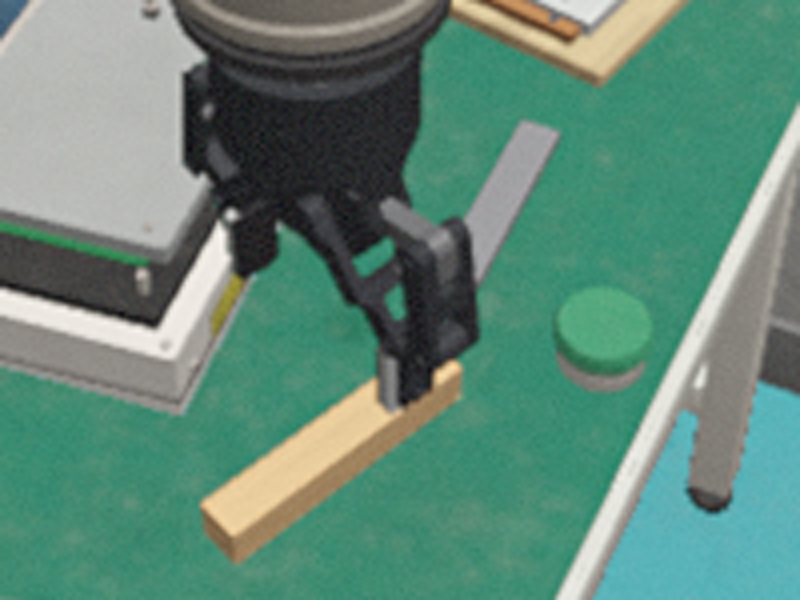

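View pics/p2.png

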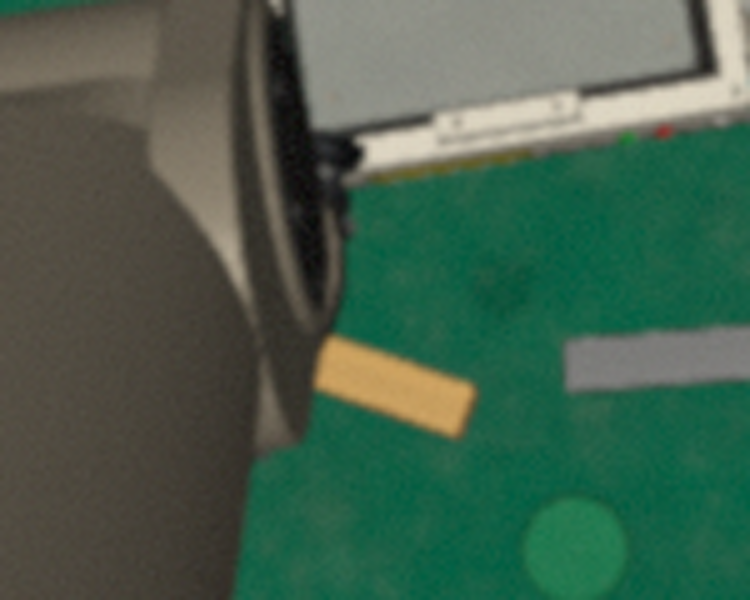

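Run:
```python
from h import *
g=robot.grab_frame("scene");f=robot.grab_frame("top")
print(px(g,220+180/4,220+412/4,0),px(g,281,293,0), px(f,237,237,.0),px(f,237,237,.04))
s=robot.state();M=R.from_rotvec(s["ee_rot"])
for x in(-.057,-.043,.043,.057): 
  p=s["eef_pos"]+M.apply([x,0,.012]);print(x,p.round(3),(np.array(proj(g,p))-[220,220])*4)
```

```text
[5.15143657e-01 9.23455626e-02 1.11022302e-16] [0.52547355 0.01789507 0.        ] [0.51962304 0.10296355 0.        ] [0.51204474 0.09636418 0.04      ]
-0.057 [0.391 0.108 0.09 ] [411.51383575 411.66596581]
-0.043 [0.404 0.103 0.09 ] [387.11659334 390.07247509]
0.043 [0.485 0.072 0.091] [248.60195971 267.47606007]
0.057 [0.498 0.067 0.091] [227.74345346 249.01463096]
```

```bash
python3 -m inch '[[0.3,-0.05,0.05,0,-0.03,-0.04,-0.03],[0.3,0,0,0.5,0,0,0],[0.3,0,0,0.5,0,0,0],[0.3,0,0,0.5,0,0,0],[0.3,0,0,0.25,0,0,0],[0.3,0,0,0,0,0,0]]'
python3 - <<'E'
from h import *
need(.440,.0855,.025,-20.8)
E
```

```text
clock: 4.3
eef_pos: [0.4464, 0.0893, 0.037]
ee_rot: [-3.078, 0.563, -0.02]
force: [0.4, -0.5, -0.1]
gripper_width: 0.0554
t 4.3 pos [0.4464 0.0893 0.037 ] shift now-axes [-0.119  0.149  0.296] turn [-0.098 -0.071  0.007] shift after-turn axes [-0.115  0.145  0.3  ] w 0.0554 F [ 0.4 -0.5 -0.1] q [-0.62  0.43  0.33  2.28 -0.32  0.46 -0.39]
```

```bash
python3 -m inch '[[0.3,-0.12,0.15,0.15,-0.1,-0.07,0],[0.3,0,0,0,0,0,0]]'
python3 - <<'E'
from h import *
need(.440,.0855,.025,-20.8)
E
```

```text
clock: 4.5
eef_pos: [0.44, 0.0853, 0.0319]
ee_rot: [3.09, -0.566, 0.0]
force: [-0.4, -0.3, -0.7]
gripper_width: 0.0558
t 4.5 pos [0.44   0.0853 0.0319] shift now-axes [-0.001 -0.005  0.173] turn [ 0.002 -0.001  0.007] shift after-turn axes [-0.001 -0.005  0.173] w 0.0558 F [-0.4 -0.3 -0.7] q [-0.62  0.44  0.33  2.28 -0.32  0.46 -0.39]
```

```bash
python3 -m inch '[[0.3,0,0,0.15,0,0,0],[-1,0,0,0,0,0,0],[-1,0,0,0,0,0,0],[-1,0,0,0,0,0,0],[-1,0,0,0,0,0,0],[-1,0,0,0,0,0,0],[-1,0,0,0,0,0,0]]' 30
python3 - <<'E'
from h import *
need(.440,.0855,.025,-20.8)
g=robot.grab_frame("scene");crop(g,220,220,200,150,4,"pics/p3.png")
E
```

```text
clock: 5.2
eef_pos: [0.4409, 0.0858, 0.0271]
ee_rot: [-3.089, 0.565, -0.003]
force: [-0.2, -0.0, 0.1]
gripper_width: 0.0212
t 5.2 pos [0.4409 0.0858 0.0271] shift now-axes [-0.018  0.014  0.052] turn [-0.01  -0.012  0.008] shift after-turn axes [-0.017  0.014  0.052] w 0.0212 F [-0.2 -0.   0.1] q [-0.61  0.45  0.33  2.28 -0.32  0.45 -0.38]
```

View pics/p3.png

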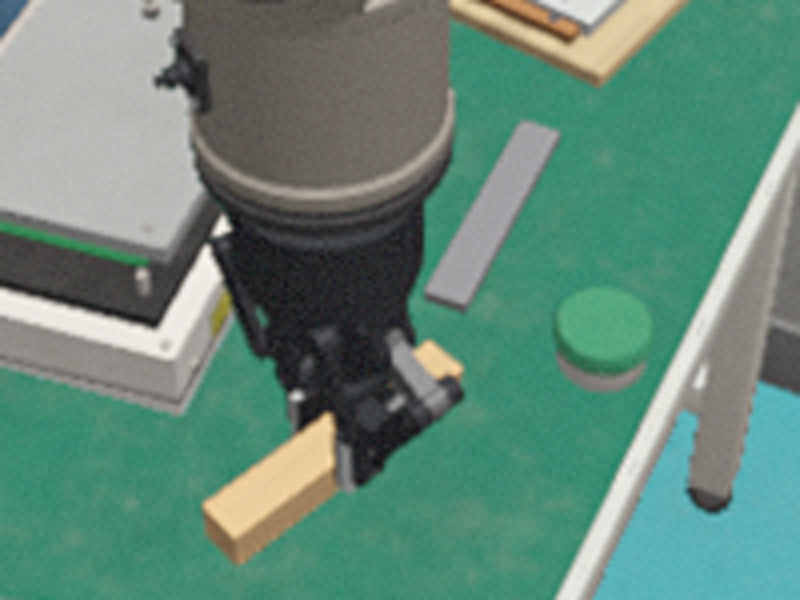

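```bash
python3 -m inch '[[-1,0,0,-0.4,0,0,0],[-1,0,0,-0.8,0,0,0],[-1,0,0,-0.8,0,0,0],[-1,0,0,-0.8,0,0,0],[-1,0,0,-0.8,0,0,0],[-1,0,0,-0.8,0,0,0],[-1,0,0,-0.8,0,0,0],[-1,0,0,0,0,0,0]]'
python3 - <<'E'
from h import *
need(.4918,-.2594,.23,-100.5)
E
```

```text
clock: 6.05
eef_pos: [0.4394, 0.0845, 0.2424]
ee_rot: [3.089, -0.567, -0.001]
force: [0.6, -0.0, -1.2]
gripper_width: 0.021
t 6.05 pos [0.4394 0.0845 0.2424] shift now-axes [4.279 7.57  0.318] turn [ 9.000e-03 -5.000e-03  9.271e+00] shift after-turn axes [ 8.215 -2.854  0.309] w 0.021 F [ 0.6 -0.  -1.2] q [-0.81  0.05  0.5   2.13 -0.03  0.97 -0.66]
```

```bash
python3 -m inch '[[-1,0.39,0.69,0,0,0,0],[-1,0.39,0.69,0,0,0,0],[-1,0.39,0.69,0,0,0,0],[-1,0.39,0.69,0,0,0,0],[-1,0.39,0.69,0,0,0,0],[-1,0.39,0.69,0,0,0,0],[-1,0.39,0.69,0,0,0,0],[-1,0.39,0.69,0,0,0,0],[-1,0.39,0.69,0,0,0,0],[-1,0.39,0.69,0,0,0,0],[-1,0.2,0.4,0,0,0,0]]'
python3 -m inch '[[-1,0,0,0,0,0,0.8],[-1,0,0,0,0,0,0.8],[-1,0,0,0,0,0,0.8],[-1,0,0,0,0,0,0.8],[-1,0,0,0,0,0,0.8],[-1,0,0,0,0,0,0.8],[-1,0,0,0,0,0,0.8],[-1,0,0,0,0,0,0.8],[-1,0,0,0,0,0,0.8],[-1,0,0,0,0,0,0.8],[-1,0,0,0,0,0,0.8]]'
python3 - <<'E'
from h import *
need(.4918,-.2594,.12,-100.5)
E
```

```text
clock: 7.15
eef_pos: [0.4894, -0.256, 0.2376]
ee_rot: [-3.092, 0.555, 0.004]
force: [-1.1, 0.6, -0.2]
gripper_width: 0.0214
clock: 8.25
eef_pos: [0.4849, -0.2601, 0.2299]
ee_rot: [2.027, -2.387, -0.008]
force: [1.2, -0.5, -1.2]
gripper_width: 0.0213
t 8.25 pos [ 0.4849 -0.2601  0.2299] shift now-axes [-0.056 -0.195  2.746] turn [ 0.068 -0.026  0.137] shift after-turn axes [-0.049 -0.166  2.748] w 0.0213 F [ 1.2 -0.5 -1.2] q [-0.47  0.43  1.09  1.95 -0.43  1.04 -0.92]
```

```bash
python3 -m inch '[[-1,-0.05,-0.17,0.6,0.07,-0.02,0.13],[-1,0,0,0.6,0,0,0],[-1,0,0,0.6,0,0,0],[-1,0,0,0.6,0,0,0],[-1,0,0,0.3,0,0,0],[-1,0,0,0,0,0,0]]'
python3 - <<'E'
from h import *
need(.4918,-.2594,.054,-100.5)
g=robot.grab_frame("scene");crop(g,290,130,150,112,5,"pics/q1.png")
f=robot.grab_frame("top");crop(f,350,180,170,128,4.6,"pics/q2.png")
E
```

```text
clock: 8.85
eef_pos: [0.4906, -0.2593, 0.1148]
ee_rot: [2.0, -2.417, 0.001]
force: [0.2, 0.9, 0.3]
gripper_width: 0.0211
t 8.85 pos [ 0.4906 -0.2593  0.1148] shift now-axes [-0.008 -0.034  1.519] turn [ 0.018 -0.026 -0.035] shift after-turn axes [-0.002 -0.03   1.519] w 0.0211 F [0.2 0.9 0.3] q [-0.32  0.58  0.92  2.03 -0.62  0.83 -0.81]
```

View pics/q1.png

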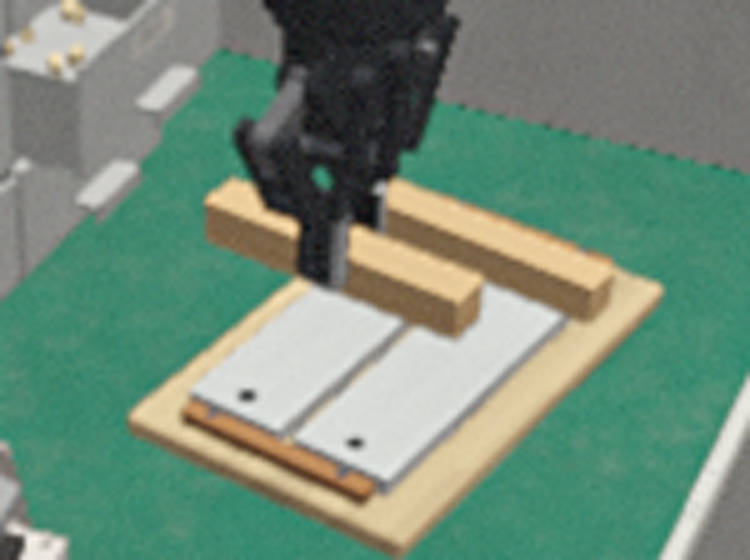

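View pics/q2.png

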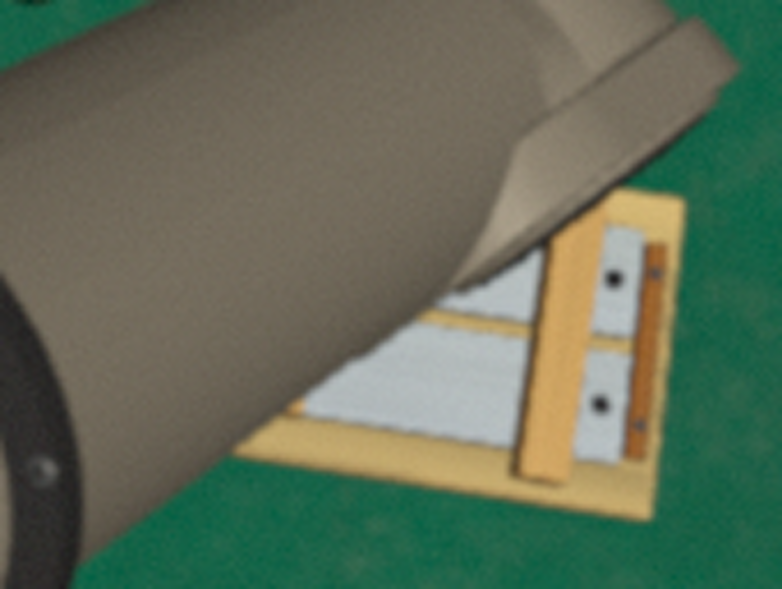

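```bash
python3 -m inch '[[-1,0,-0.03,0.4,0.02,-0.02,-0.03],[-1,0,0,0.4,0,0,0],[-1,0,0,0.4,0,0,0],[-1,0,0,0.1,0,0,0],[-1,0,0,0,0,0,0]]'
python3 - <<'E'
from h import *
need(.4918,-.2594,.051,-100.5)
E
```

```text
clock: 9.45
eef_pos: [0.495, -0.2609, 0.0652]
ee_rot: [-2.006, 2.413, -0.011]
force: [0.5, -0.3, -0.4]
gripper_width: 0.0216
t 9.45 pos [ 0.495  -0.2609  0.0652] shift now-axes [-0.022  0.088  0.353] turn [-0.053 -0.01  -0.001] shift after-turn axes [-0.022  0.085  0.354] w 0.0216 F [ 0.5 -0.3 -0.4] q [-0.25  0.64  0.82  2.05 -0.71  0.74 -0.74]
```

```bash
python3 -m inch '[[-1,-0.02,0.09,0.18,-0.05,-0.01,0],[-1,0,0,0.12,0,0,0],[-1,0,0,0,0,0,0]]'
python3 - <<'E'
from h import *
need(.4918,-.2594,.051,-100.5)
E
```

```text
clock: 9.75
eef_pos: [0.4917, -0.2596, 0.0529]
ee_rot: [-2.008, 2.415, -0.001]
force: [0.2, 0.4, -0.2]
gripper_width: 0.021
t 9.75 pos [ 0.4917 -0.2596  0.0529] shift now-axes [-0.006 -0.001  0.048] turn [-0.004 -0.001 -0.002] shift after-turn axes [-0.006 -0.001  0.048] w 0.021 F [ 0.2  0.4 -0.2] q [-0.24  0.66  0.8   2.06 -0.72  0.73 -0.72]
```

```bash
python3 -m inch '[[-1,0,0,0.06,0,0,0],[-1,0,0,0,0,0,0]]'; python3 -m inch '[[0.2,0,0,0,0,0,0],[0.2,0,0,0,0,0,0],[0.2,0,0,0,0,0,0],[0.2,0,0,0,0,0,0],[0.2,0,0,-0.4,0,0,0],[0.2,0,0,-0.8,0,0,0],[1,0,0,-0.8,0,0,0],[1,0,0,-0.8,0,0,0],[1,0,0,-0.8,0,0,0],[1,0,0,-0.8,0,0,0],[1,0,0,-0.8,0,0,0],[1,0,0,0,0,0,0]]'
python3 - <<'E'
from h import *
need(.5595,.2487,.25,-72.1)
g=robot.grab_frame("scene");crop(g,290,130,150,112,5,"pics/q3.png")
E
```

```text
clock: 9.95
eef_pos: [0.4919, -0.2598, 0.0508]
ee_rot: [-2.008, 2.415, -0.002]
force: [0.4, 0.2, -0.3]
gripper_width: 0.0211
clock: 11.15
eef_pos: [0.489, -0.2619, 0.2734]
ee_rot: [-2.001, 2.422, -0.0]
force: [0.3, -0.7, -0.3]
gripper_width: 0.0853
t 11.15 pos [ 0.489  -0.2619  0.2734] shift now-axes [-12.869   0.675   0.583] turn [-1.000e-03 -1.000e-03 -3.346e+00] shift after-turn axes [-11.606  -5.6     0.585] w 0.0853 F [ 0.3 -0.7 -0.3] q [-0.51  0.38  1.15  1.9  -0.39  1.11 -0.98]
```

View pics/q3.png

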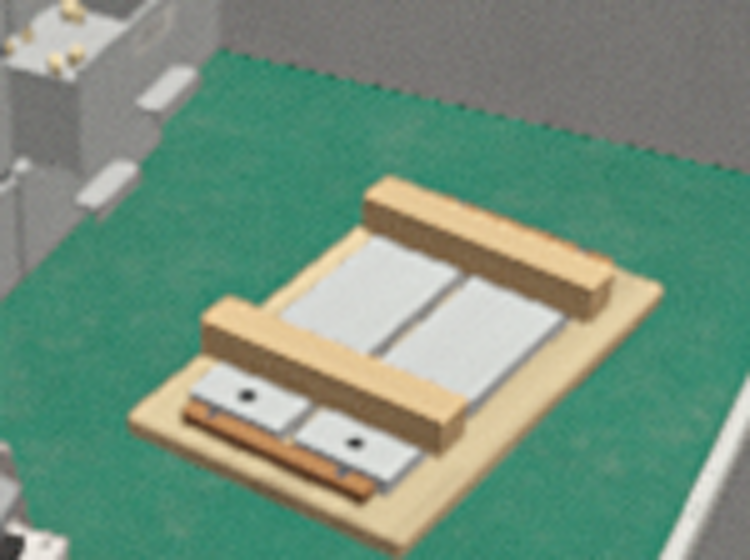

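```bash
python3 -m inch '[[1,-0.92,0.05,0,0,0,0],[1,-0.92,0.05,0,0,0,0],[1,-0.92,0.05,0,0,0,0],[1,-0.92,0.05,0,0,0,0],[1,-0.92,0.05,0,0,0,0],[1,-0.92,0.05,0,0,0,0],[1,-0.92,0.05,0,0,0,0],[1,-0.92,0.05,0,0,0,0],[1,-0.92,0.05,0,0,0,0],[1,-0.92,0.05,0,0,0,0]]'
python3 - <<'E'
from h import *
need(.5595,.2487,.25,-72.1)
E
```

```text
clock: 12.2
eef_pos: [0.5345, 0.1104, 0.2703]
ee_rot: [1.98, -2.432, -0.01]
force: [0.4, -0.0, -0.1]
gripper_width: 0.0853
t 12.2 pos [0.5345 0.1104 0.2703] shift now-axes [-3.513  0.086  0.508] turn [ 0.054  0.014 -3.446] shift after-turn axes [-3.099 -1.657  0.508] w 0.0853 F [ 0.4 -0.  -0.1] q [-1.25  0.41  1.22  1.92 -0.43  1.12 -1.64]
```

```bash
python3 -m inch '[[1,-0.8,0.02,0,0.05,0,0],[1,-0.8,0.02,0,0,0,0],[1,-0.7,0.02,0,0,0,0],[1,-0.4,0.02,0,0,0,0],[1,0,0,0,0,0,-0.9],[1,0,0,0,0,0,-0.9],[1,0,0,0,0,0,-0.9],[1,0,0,0,0,0,-0.6],[1,0,0,0,0,0,0]]'
python3 - <<'E'
from h import *
need(.5595,.2487,.09,-72.1)
E
```

```text
clock: 13.1
eef_pos: [0.5497, 0.2232, 0.2662]
ee_rot: [2.531, -1.843, -0.004]
force: [-0.2, 0.1, 0.2]
gripper_width: 0.0855
t 13.1 pos [0.5497 0.2232 0.2662] shift now-axes [-0.55  -0.474  4.399] turn [ 0.068 -0.028 -0.003] shift after-turn axes [-0.531 -0.43   4.406] w 0.0855 F [-0.2  0.1  0.2] q [-1.25  0.44  1.02  1.81 -0.41  1.13 -1.35]
```

```bash
python3 -m inch '[[0.6,-0.55,-0.47,0.8,0.07,-0.03,0],[0.6,0,0,0.8,0,0,0],[0.6,0,0,0.8,0,0,0],[0.6,0,0,0.8,0,0,0],[0.6,0,0,0.8,0,0,0],[0.6,0,0,0.6,0,0,0],[0.6,0,0,0,0,0,0]]'
python3 - <<'E'
from h import *
need(.5595,.2487,.03,-72.1)
g=robot.grab_frame("scene");crop(g,90,270,250,187,3.2,"pics/r1.png")
E
```

```text
clock: 13.8
eef_pos: [0.5615, 0.2462, 0.0758]
ee_rot: [2.513, -1.885, 0.002]
force: [0.3, 0.2, 1.0]
gripper_width: 0.0682
t 13.8 pos [0.5615 0.2462 0.0758] shift now-axes [-0.075  0.032  1.145] turn [-0.005 -0.006 -0.19 ] shift after-turn axes [-0.075  0.029  1.146] w 0.0682 F [0.3 0.2 1. ] q [-1.09  0.69  0.8   1.92 -0.66  0.82 -1.22]
```

View pics/r1.png

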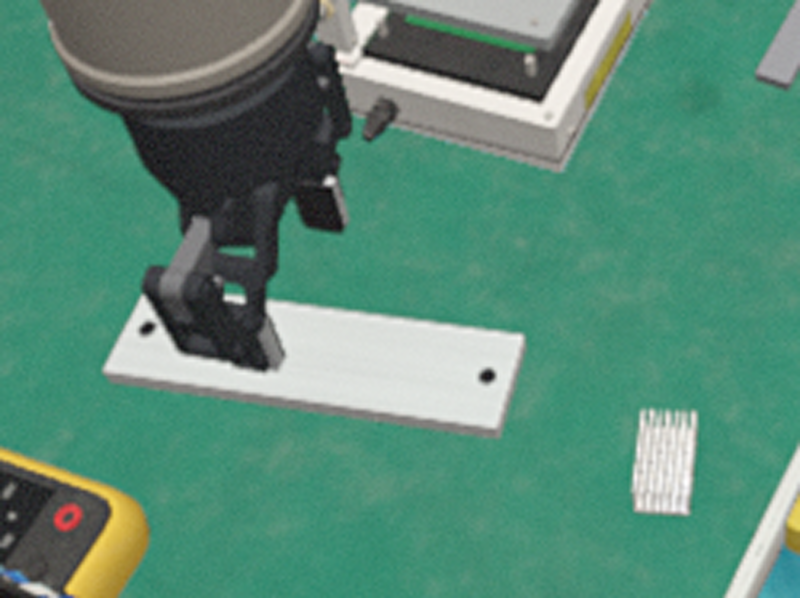

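```bash
python3 -m inch '[[0.6,-0.08,0.03,0.4,0,0,-0.19],[0.6,0,0,0.4,0,0,0],[0.6,0,0,0.2,0,0,0],[0.6,0,0,0,0,0,0]]'
python3 - <<'E'
from h import *
need(.5595,.2487,.024,-72.1)
E
```

```text
clock: 14.25
eef_pos: [0.5631, 0.2488, 0.0404]
ee_rot: [-2.53, 1.853, -0.007]
force: [-0.2, -0.5, 0.0]
gripper_width: 0.0686
t 14.25 pos [0.5631 0.2488 0.0404] shift now-axes [-0.026  0.089  0.41 ] turn [-0.049 -0.004 -0.04 ] shift after-turn axes [-0.026  0.086  0.41 ] w 0.0686 F [-0.2 -0.5  0. ] q [-1.06  0.73  0.74  1.93 -0.71  0.76 -1.17]
```

```bash
python3 -m inch '[[0.6,-0.03,0.09,0.1,-0.05,0,-0.04],[0.6,0,0,0.1,0,0,0],[0.6,0,0,0.1,0,0,0],[0.6,0,0,0.1,0,0,0],[0.6,0,0,0,0,0,0]]'
python3 - <<'E'
from h import *
need(.5595,.2487,.022,-72.1)
g=robot.grab_frame("scene");crop(g,110,320,100,75,8,"pics/r2.png")
E
```

```text
clock: 14.75
eef_pos: [0.5601, 0.2491, 0.0251]
ee_rot: [-2.538, 1.849, -0.001]
force: [0.0, 0.1, 0.5]
gripper_width: 0.0689
t 14.75 pos [0.5601 0.2491 0.0251] shift now-axes [0.004 0.016 0.076] turn [-0.01   0.    -0.007] shift after-turn axes [0.004 0.016 0.076] w 0.0689 F [0.  0.1 0.5] q [-1.04  0.75  0.72  1.93 -0.73  0.74 -1.16]
```

View pics/r2.png

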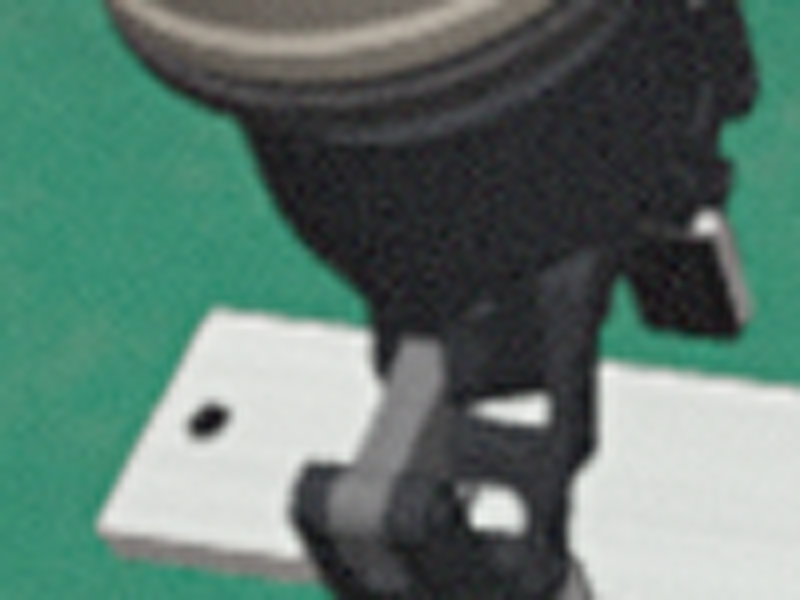

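Run:
```python
from h import *
g=robot.grab_frame("scene");crop(g,110,320,120,90,6.6,"pics/r3.png")
s=robot.state();M=R.from_rotvec(s["ee_rot"])
for d in (0,.005,.01,.015,.02,.025):
  print(d,[ (np.array(proj(g,s["eef_pos"]+M.apply([x,y,d])))-[110,320])*6.6 for x,y in((.0345,.011),(.0345,-.011),(-.0345,.011),(-.0345,-.011))])
```

```text
0 [array([593.97713466, 244.96021037]), array([508.193582  , 233.26668147]), array([486.78516898, 504.98093191]), array([394.8576457 , 491.30292445])]
0.005 [array([597.77047761, 256.61314932]), array([512.37061001, 244.92893395]), array([491.40777501, 516.22340978]), array([399.92053617, 502.56705287])]
0.01 [array([601.52861999, 268.15795408]), array([516.50902596, 256.48338164]), array([495.98420837, 527.35359274]), array([404.93306532, 513.71913534])]
0.015 [array([605.25204951, 279.59612284]), array([520.60936277, 267.93151247]), array([500.51515743, 538.37315491]), array([409.89598086, 524.76083539])]
0.02 [array([608.9412449 , 290.92912627]), array([524.67214362, 279.27478712]), array([505.00129691, 549.28373728]), array([414.81001576, 535.69378379])]
0.025 [array([612.59667614, 302.1584081 ]), array([528.69788211, 290.51463962]), array([509.44328827, 560.08694857]), array([419.67588865, 546.51957933])]
```

View pics/r3.png

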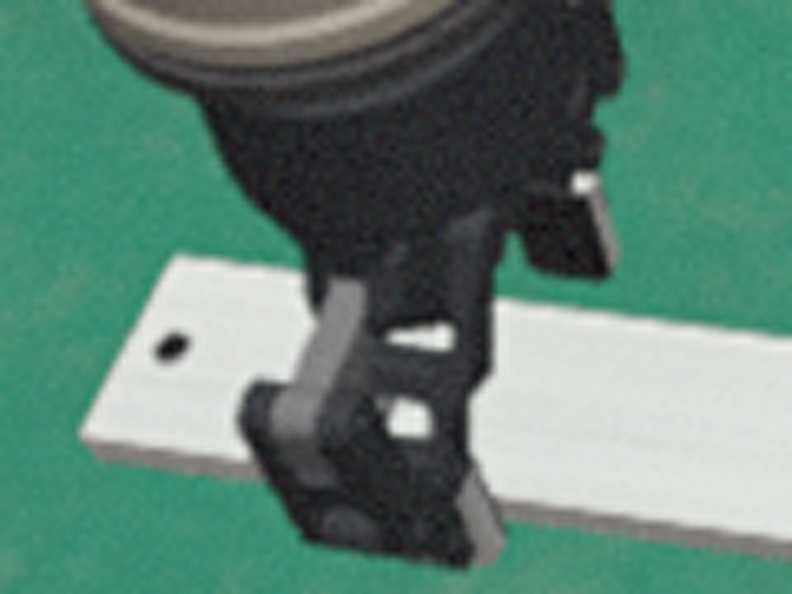

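```bash
python3 -m inch '[[0.4,0,0.02,0.12,-0.01,0,0],[0.4,0,0,0,0,0,0]]'
python3 - <<'E'
from h import *
need(.5595,.2487,.020,-72.1)
E
```

```text
clock: 15.05
eef_pos: [0.5596, 0.2489, 0.0205]
ee_rot: [-2.539, 1.85, -0.0]
force: [-1.7, 0.1, -0.0]
gripper_width: 0.0597
t 15.05 pos [0.5596 0.2489 0.0205] shift now-axes [0.004 0.003 0.013] turn [-0.004  0.001 -0.007] shift after-turn axes [0.004 0.003 0.013] w 0.0597 F [-1.7  0.1 -0. ] q [-1.04  0.75  0.71  1.93 -0.73  0.73 -1.15]
```

```bash
python3 -m inch '[[-1,0,0,0,0,0,0],[-1,0,0,0,0,0,0],[-1,0,0,0,0,0,0],[-1,0,0,0,0,0,0],[-1,0,0,0,0,0,0]]' 70
python3 -m inch '[[-1,0,0,-0.3,0,0,0],[-1,0,0,-0.5,0,0,0],[-1,0,0,-0.5,0,0,0],[-1,0,0,-0.5,0,0,0],[-1,0,0,0,0,0,0]]'
python3 - <<'E'
from h import *
need(.5595,.2487,.25,-72.1)
g=robot.grab_frame("scene");crop(g,90,270,250,187,3.2,"pics/r4.png")
E
```

```text
clock: 15.55
eef_pos: [0.5597, 0.2488, 0.0211]
ee_rot: [-2.538, 1.85, 0.0]
force: [-1.1, -0.6, 0.3]
gripper_width: 0.0478
clock: 16.05
eef_pos: [0.5592, 0.248, 0.0974]
ee_rot: [2.537, -1.851, -0.001]
force: [-0.4, 0.2, -2.7]
gripper_width: 0.0477
t 16.05 pos [0.5592 0.248  0.0974] shift now-axes [-0.014 -0.008 -3.815] turn [ 0.006 -0.002 -0.015] shift after-turn axes [-0.015 -0.012 -3.815] w 0.0477 F [-0.4  0.2 -2.7] q [-1.11  0.66  0.82  1.91 -0.63  0.86 -1.22]
```

View pics/r4.png

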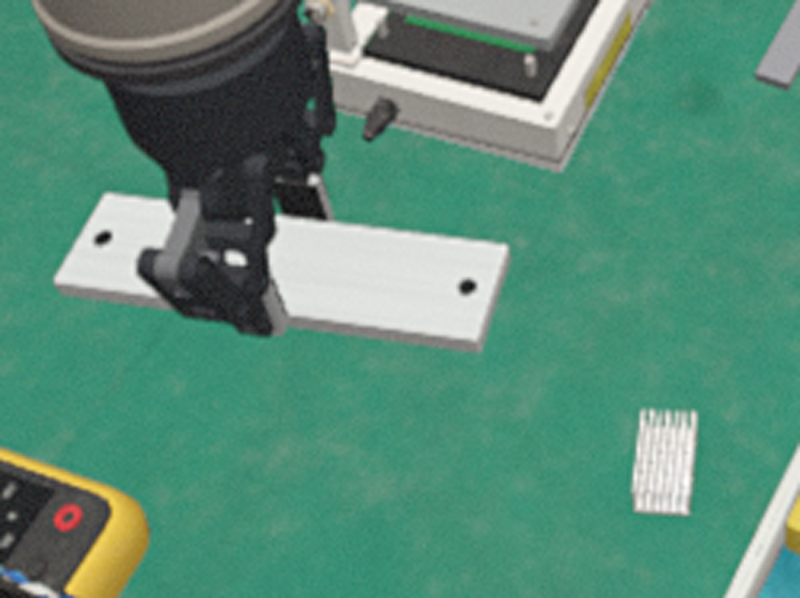

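```bash
python3 -m inch '[[-1,0,0,-0.6,0,0,0],[-1,0,0,-0.8,0,0,0],[-1,0,0,-0.8,0,0,0],[-1,0,0,-0.8,0,0,0],[-1,0,0,-0.8,0,0,0],[-1,0,0,-0.5,0,0,0],[-1,0,0,0,0,0,0]]'
python3 -m inch '[[-1,0,0,0,0,0,-0.6],[-1,0,0,0,0,0,-0.7],[-1,0,0,0,0,0,-0.7],[-1,0,0,0,0,0,-0.7],[-1,0,0,0,0,0,-0.7],[-1,0,0,0,0,0,-0.7],[-1,0,0,0,0,0,-0.7],[-1,0,0,0,0,0,-0.7],[-1,0,0,0,0,0,-0.7],[-1,0,0,0,0,0,-0.7],[-1,0,0,0,0,0,-0.4]]'
python3 - <<'E'
from h import *
need(.4805,-.3231,.27,-10.5)
E
```

```text
clock: 16.8
eef_pos: [0.556, 0.2478, 0.2687]
ee_rot: [2.53, -1.845, -0.007]
force: [0.4, -0.1, -3.4]
gripper_width: 0.0481
clock: 17.9
eef_pos: [0.5481, 0.2479, 0.2497]
ee_rot: [3.119, -0.184, -0.043]
force: [0.2, 0.0, -2.9]
gripper_width: 0.0481
t 17.9 pos [0.5481 0.2479 0.2497] shift now-axes [-9.0000e-03  1.4381e+01 -2.3800e-01] turn [0.131 0.171 0.436] shift after-turn axes [ 0.939 14.344 -0.508] w 0.0481 F [ 0.2  0.  -2.9] q [-1.07  0.39  0.71  1.79 -0.28  1.1  -0.38]
```

```bash
python3 -m inch '[[-1,0,0,-0.5,0.13,0.17,0.43],[-1,0,0,0,0,0,0]]'
python3 -m inch '[[-1,0.05,0.7,0,0,0,0],[-1,0.05,0.8,0,0,0,0],[-1,0.05,0.8,0,0,0,0],[-1,0.05,0.8,0,0,0,0],[-1,0.05,0.8,0,0,0,0],[-1,0.05,0.8,0,0,0,0],[-1,0.05,0.8,0,0,0,0],[-1,0.05,0.8,0,0,0,0],[-1,0.05,0.8,0,0,0,0],[-1,0.05,0.8,0,0,0,0],[-1,0.05,0.8,0,0,0,0]]'
python3 - <<'E'
from h import *
need(.4805,-.3231,.27,-10.5)
E
```

```text
clock: 18.1
eef_pos: [0.5474, 0.2477, 0.2662]
ee_rot: [3.126, -0.284, -0.005]
force: [0.6, -0.4, -3.5]
gripper_width: 0.0479
clock: 19.2
eef_pos: [0.5005, -0.1034, 0.2512]
ee_rot: [3.121, -0.24, -0.041]
force: [-0.0, 0.7, -2.5]
gripper_width: 0.0482
t 19.2 pos [ 0.5005 -0.1034  0.2512] shift now-axes [ 0.333  5.51  -0.408] turn [0.088 0.166 0.201] shift after-turn axes [ 0.51   5.491 -0.47 ] w 0.0482 F [-0.   0.7 -2.5] q [-0.68  0.23  0.88  1.99 -0.19  1.04  0.14]
```

```bash
python3 -m inch '[[-1,0.1,0.4,-0.47,0.09,0.17,0.2],[-1,0.06,0.8,0,0,0,0],[-1,0.06,0.8,0,0,0,0],[-1,0.06,0.8,0,0,0,0],[-1,0.06,0.8,0,0,0,0],[-1,0.06,0.8,0,0,0,0],[-1,0.06,0.7,0,0,0,0],[-1,0,0,0,0,0,0]]'
python3 - <<'E'
from h import *
need(.4805,-.3231,.15,-10.5)
E
```

```text
clock: 20.0
eef_pos: [0.4767, -0.3153, 0.2588]
ee_rot: [-3.129, 0.274, 0.023]
force: [-0.2, -0.2, -2.2]
gripper_width: 0.0483
t 20.0 pos [ 0.4767 -0.3153  0.2588] shift now-axes [0.168 0.175 2.718] turn [0.003 0.097 0.057] shift after-turn axes [0.13  0.175 2.72 ] w 0.0483 F [-0.2 -0.2 -2.2] q [-0.24  0.36  0.91  1.86 -0.31  1.08  0.61]
```

```bash
python3 -m inch '[[-1,0.15,0.17,0.5,0,0.1,0.05],[-1,0,0,0.6,0,0,0],[-1,0,0,0.6,0,0,0],[-1,0,0,0.6,0,0,0],[-1,0,0,0.4,0,0,0],[-1,0,0,0.3,0,0,0],[-1,0,0,0,0,0,0]]'
python3 - <<'E'
from h import *
need(.4805,-.3231,.068,-10.5)
g=robot.grab_frame("scene");crop(g,290,130,150,112,5,"pics/s1.png")
f=robot.grab_frame("top");crop(f,350,180,170,128,4.6,"pics/s2.png")
E
```

```text
clock: 20.7
eef_pos: [0.4776, -0.3188, 0.1242]
ee_rot: [-3.125, 0.275, 0.019]
force: [0.1, -0.9, -1.8]
gripper_width: 0.0478
t 20.7 pos [ 0.4776 -0.3188  0.1242] shift now-axes [0.106 0.097 1.403] turn [-0.02   0.082  0.052] shift after-turn axes [0.09  0.092 1.405] w 0.0478 F [ 0.1 -0.9 -1.8] q [-0.11  0.54  0.77  1.97 -0.49  0.84  0.76]
```

View pics/s1.png

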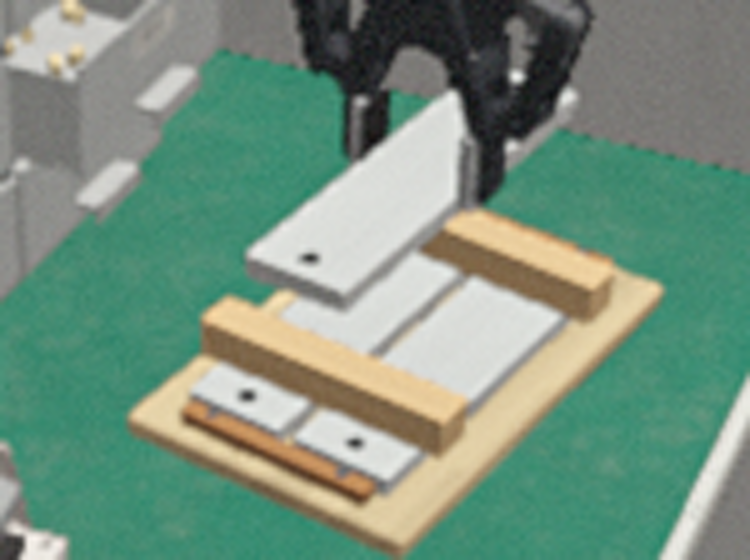

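View pics/s2.png

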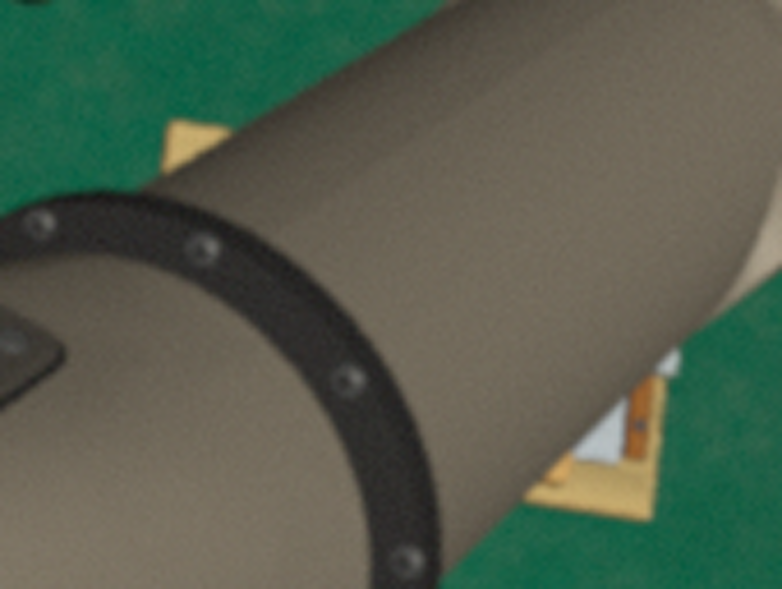

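```bash
python3 -m inch '[[-1,0.1,0.1,0.4,-0.02,0.08,0.05],[-1,0,0,0.4,0,0,0],[-1,0,0,0,0,0,0]]'
python3 - <<'E'
from h import *
need(.4805,-.3231,.068,-10.5)
g=robot.grab_frame("scene");crop(g,290,130,150,112,5,"pics/s3.png")
s=robot.state();M=R.from_rotvec(s["ee_rot"])
for x,y in((.025,.1),(-.025,.1),(.025,-.1),(-.025,-.1)):
  print(x,y,(s["eef_pos"]+M.apply([x,y,.009])).round(3),((np.array(proj(g,s["eef_pos"]+M.apply([x,y,.009])))-[290,130])*5).round())
E
```

```text
clock: 21.1
eef_pos: [0.4833, -0.3246, 0.0952]
ee_rot: [3.127, -0.286, 0.01]
force: [-0.4, 0.2, -2.6]
gripper_width: 0.0477
t 21.1 pos [ 0.4833 -0.3246  0.0952] shift now-axes [-0.08  -0.024  0.679] turn [ 0.007 -0.041  0.007] shift after-turn axes [-0.076 -0.023  0.68 ] w 0.0477 F [-0.4  0.2 -2.6] q [-0.07  0.58  0.73  1.98 -0.54  0.78  0.79]
0.025 0.1 [ 0.49  -0.428  0.087] [471.  97.]
-0.025 0.1 [ 0.441 -0.419  0.087] [562. 129.]
0.025 -0.1 [ 0.526 -0.231  0.087] [232. 289.]
-0.025 -0.1 [ 0.477 -0.222  0.087] [329. 330.]
```

View pics/s3.png

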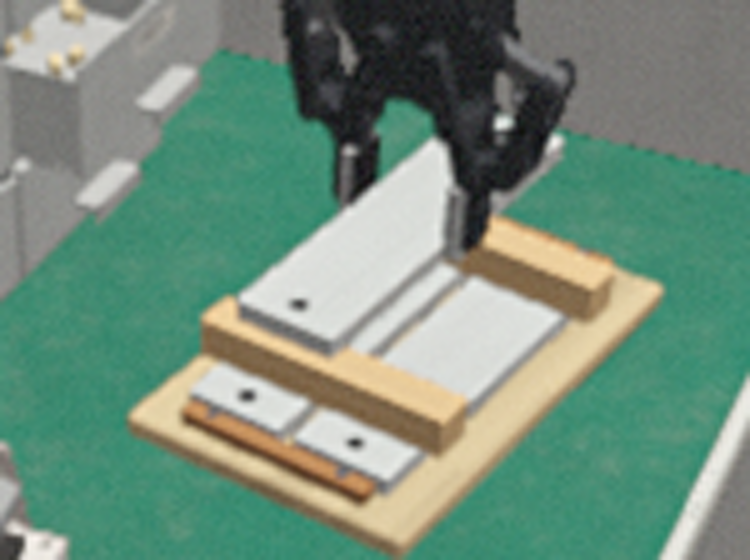

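```bash
python3 -m inch '[[-1,-0.08,-0.02,0.25,0.01,-0.04,0],[-1,0,0,0.25,0,0,0],[-1,0,0,0.1,0,0,0],[-1,0,0,0,0,0,0]]'
python3 - <<'E'
from h import *
need(.4805,-.3231,.067,-10.5)
E
```

```text
clock: 21.55
eef_pos: [0.481, -0.3236, 0.0715]
ee_rot: [-3.129, 0.285, -0.003]
force: [0.3, -0.5, -1.9]
gripper_width: 0.048
t 21.55 pos [ 0.481  -0.3236  0.0715] shift now-axes [-0.016 -0.009  0.114] turn [-0.002 -0.013  0.01 ] shift after-turn axes [-0.015 -0.009  0.114] w 0.048 F [ 0.3 -0.5 -1.9] q [-0.04  0.61  0.7   1.99 -0.57  0.74  0.82]
```

```bash
python3 -m inch '[[-1,-0.02,0,0.08,0,-0.01,0],[-1,0,0,0.03,0,0,0],[-1,0,0,0,0,0,0]]'
python3 - <<'E'
from h import *
need(.4805,-.3231,.067,-10.5)
g=robot.grab_frame("scene");crop(g,290,130,150,112,5,"pics/s4.png")
E
```

```text
clock: 21.85
eef_pos: [0.4803, -0.3236, 0.0671]
ee_rot: [-3.128, 0.285, -0.001]
force: [0.4, -1.0, -1.3]
gripper_width: 0.0473
t 21.85 pos [ 0.4803 -0.3236  0.0671] shift now-axes [ 0.002 -0.013  0.003] turn [-0.001 -0.004  0.009] shift after-turn axes [ 0.002 -0.013  0.003] w 0.0473 F [ 0.4 -1.  -1.3] q [-0.04  0.61  0.69  1.99 -0.58  0.74  0.82]
```

View pics/s4.png

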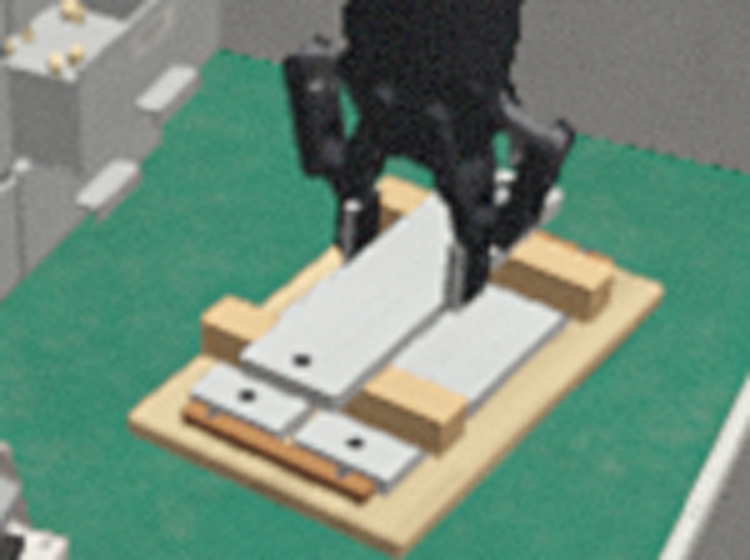

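```bash
python3 -m inch '[[-1,0,0,0.03,0,0,0],[-1,0,0,0,0,0,0]]'; python3 -m inch '[[0.3,0,0,0,0,0,0],[0.5,0,0,0,0,0,0],[0.6,0,0,0,0,0,0],[0.6,0,0,0,0,0,0],[0.6,0,0,-0.3,0,0,0],[0.6,0,0,-0.8,0,0,0],[0.6,0,0,-0.8,0,0,0],[0.6,0,0,-0.8,0,0,0],[0.6,0,0,-0.8,0,0,0],[0.6,0,0,-0.8,0,0,0],[0.6,0,0,0,0,0,0]]'
python3 -m inch '[[0.6,0,-0.8,0,0,0,0],[0.6,0,-0.8,0,0,0,0],[0.6,0,-0.8,0,0,0,0],[0.6,0,-0.8,0,0,0,0],[0.6,0,-0.8,0,0,0,0],[0.6,0,-0.8,0,0,0,0],[0.6,0,-0.8,0,0,0,0],[0.6,0,-0.8,0,0,0,0],[0.6,0,-0.8,0,0,0,0],[0.6,0,-0.8,0,0,0,0],[0.6,0,0,0,0,0,0],[0.6,0,0,0,0,0,0]]'
python3 - <<'E'
from h import *
print(robot.state()["force"])
g=robot.grab_frame("scene");crop(g,290,130,150,112,5,"pics/t1.png")
f=robot.grab_frame("top");crop(f,370,200,140,100,5.5,"pics/t2.png")
E
```

```text
clock: 22.1
eef_pos: [0.4805, -0.3238, 0.0674]
ee_rot: [-3.128, 0.286, -0.003]
force: [0.4, -0.4, -2.6]
gripper_width: 0.0484
clock: 23.2
eef_pos: [0.4789, -0.3253, 0.2503]
ee_rot: [3.128, -0.291, 0.002]
force: [0.1, -0.8, -0.1]
gripper_width: 0.0686
clock: 24.4
eef_pos: [0.5373, -0.0008, 0.2532]
ee_rot: [-3.127, 0.299, -0.005]
force: [-0.7, -1.1, 0.2]
gripper_width: 0.0684
[-0.72967348 -1.05664304  0.23786263]
```

View pics/t1.png

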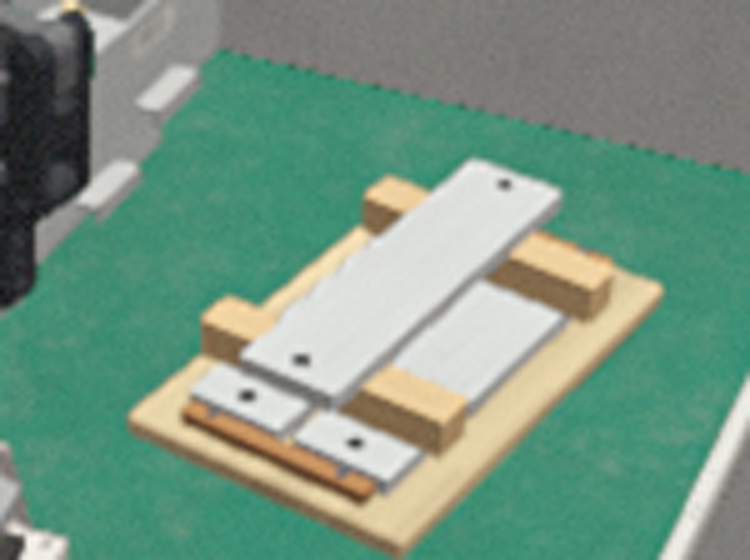

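View pics/t2.png

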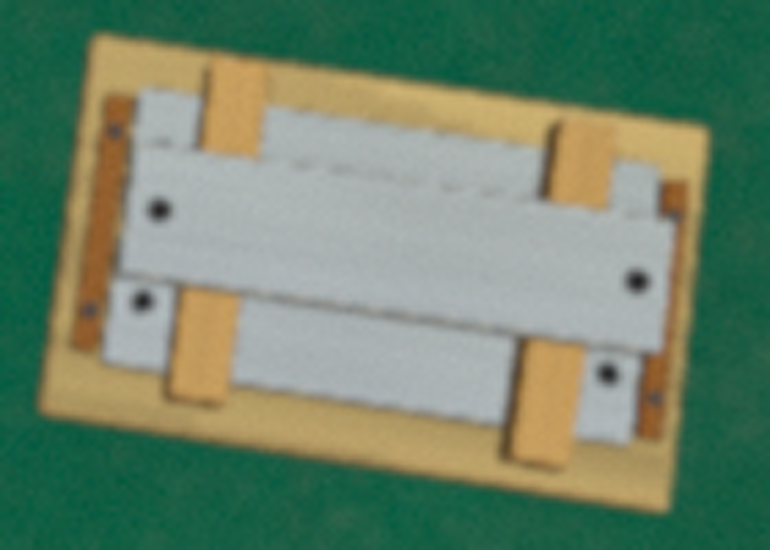

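Run:
```python
from h import *
f=robot.grab_frame("top")
c=np.array([.4805,-.3231]);a=np.radians(79.5);Y=np.array([np.cos(a),np.sin(a)]);X=np.array([Y[1],-Y[0]])
def go(n,z,pts,i):
    P=np.array([px(f,370+(x+.5)/5.5-.5,200+(y+.5)/5.5-.5,z)[:2] for x,y in pts])
    m=P.mean(0)-c;d=P[(1+i)%4]-P[i]+P[(2+i)%4]-P[(3+i)%4]
    print(n,"x,y in stack",m@X,m@Y,"ang",np.degrees(np.arctan2(d@Y,d@X)),[np.linalg.norm(P[k]-P[(k+1)%4]).round(4) for k in range(4)])
go("bar",.058,[(133,145),(675,218),(660,353),(120,278)],0)
go("spare",.046,[(210,55),(267,60),(232,403),(178,400)],1)
go("laid",.046,[(563,120),(614,122),(567,467),(512,460)],1)
```

```text
bar x,y in stack -0.0004145031921747122 0.0016687222476667583 ang -89.16379114547787 [np.float64(0.2003), np.float64(0.0507), np.float64(0.1981), np.float64(0.0502)]
spare x,y in stack -0.0002713915909215598 0.06426928999206873 ang -178.1421134987105 [np.float64(0.0214), np.float64(0.1308), np.float64(0.0199), np.float64(0.1315)]
laid x,y in stack -0.004367422807157296 -0.06375666227140397 ang 178.22905905413091 [np.float64(0.019), np.float64(0.1314), np.float64(0.0201), np.float64(0.1298)]
```

All three pieces measure within tolerance, and the arm is clear of everything.

```bash
python3 -c "
from bench import robot
print(robot.job_done(), robot.state()['clock'])"
```

```text
the job is handed in; nothing more can be done
the job is handed in; nothing more can be done
```

I laid the matching wooden stick across the bare end of the bottom layer, set the loose aluminium bar on top of both sticks, and handed the job in at about 24.5 s of the 69 s allowed.

Last checks, measured in the top camera image in the stack's frame (positions good to about 2 mm):

| Part | x | y | Angle from its proper direction |
|---|---|---|---|
| Second stick | 0 mm | +64 mm | about 2° |
| First stick | -4 mm | -64 mm | about 2° |
| Loose bar | 0 mm | +2 mm | about 1° |

- **Seating:** both pictures show the bar lying across both sticks and clear of the layer below. The contact forces between bar and sticks could not be measured directly.
- **Bar height:** this rests on the release height, which puts the bar's underside about 46 mm above the stack's origin.
- **Arm:** it was retracted and clear of everything at hand-in, and I saw no large wrist forces along the way.
- **Disagreement:** the two cameras differed by 2–3 mm on where the stick and bar lay at the start. For the partly hidden stack, the scene camera's rough reading was 9–26 mm off the top camera's. I used the top camera for the stack. For the stick and bar I used a position between the two readings.

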